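Ready a specimen case for transport

ROBOT

A 7-joint arm with a two-finger parallel gripper is mounted at the origin on the work surface. World frame = base frame: x ahead of the robot, y to its left, z up, the work surface at z = 0. Lengths are in m, angles in rad, forces in N, time in s.
With the tool pointing down it reaches from about 0.35 to 0.775 m from the base axis. Payload 3.1 kg.
Tool frame: the origin (TCP) lies at the very end of the fingers, on their centre line; the grasp point (between the pads) lies 19 mm behind it; z points along the fingers, y is the line along which they close (so a half turn about z gives the same grasp; the last joint's range is limited). The gripper opens to 85 mm and grips with 20 to 120 N. Pads are 22 mm wide; open, the fingers measure 114 mm over their backs; the gripper's body (76 mm by 85 mm) begins 54 mm behind the grasp point. The pads swing forward as they close: fully open they stand 13 mm farther back than shut.
Start: joints at [1.112, 0.311, 0.014, 1.512, -0.004, 1.319, -0.027], TCP at [0.223, -0.503, 0.231] pointing down, gripper open.
Joint ranges: [-2.7, 2.7], [-0.3, 1.91], [-1.27, 1.3], [0.12, 2.57], [-1.44, 4.58], [0.2, 2.03], [-3.05, 3.05]. Speed limits (rad/s): [2.79, 2.79, 3.14, 3.14, 3.14, 3.14, 3.14].

INTERFACE

Orientations are given as a unit quaternion [w, x, y, z].
In Python, from bench import telemetry, get_image, camera_model, bot gives the robot as it stands. The module is installed in compiled form; this text tells all that it offers.
- The arm moves only by the shell command python3 -m crank 'ROWS' [FORCE]. ROWS is JSON, a list of rows, each an object with "offset": the shift along the tool's x, y, z as a fraction of full scale, a list of three; "angular": the turn, a rotation vector about the tool's x, y, z as a fraction of full scale, a list of three; "gripper": the opening, from 0 (shut) to 1 (fully open). A call has 1 to 12 rows; each row shifts and turns the commanded pose from where the row before left it, along the tool's axes as they then stand; what a row does not reach is not made up. Full scale, the value 1, is 3 cm for a shift and 0.08 rad for a turn. A row lasts 1/12 s, in which the tool goes at most 41.7 mm and 7.16 degrees, less where a joint would pass 70% of its speed; a pose out of reach is approached as far as the arm can. A call with a number of a shift or a turn outside -1 to 1 is refused whole. A call with a gripper value outside its range is refused whole. The fingers move at their own pace and stop on an object; FORCE is the grip in N (left out, the last holds). Time passes only in rows, so rows that do not move let the fingers close. It gives the time, the measured TCP pose, the force, the opening and the grip force at its end, in the units of the state.
- telemetry.sense(): the state, without advancing time (a new reading comes with each control period).
- get_image(name): name is "side" or "top" or "wrist"; returns (picture, depth): 480x640x3 uint8, blue, green, red; 480x640 float32, m along the optical axis (not along the pixel's ray), 0 where there is no reading.
- camera_model(name): a dict with "intrinsics" (3x3 intrinsics, pixels), "world_from_camera" (4x4, takes a point from camera to world coordinates). Camera axes: x right, y up, looking along -z (the intrinsics and any distortion apply to the point x, -y, -z); pixel columns grow to the right and rows downward; lengths in m; the calibration is good to about 2 mm. A picture is of the moment at which its call begins: read the wrist's pose just before it. camera_model takes no time and is no camera call; for the wrist camera it gives the pose at the moment of the call.
- bot.sign_off(): hands the job in; it is judged then, once.
The state is a dict: "clock": time; "joints": joint angles; "qd": joint speeds; "effort": joint torques, N m; "tool_pos": TCP position; "orientation": TCP orientation; "contact_force": force on the tool from outside, world axes, zero at the start; "moment": the same for the moment, N m; "width": finger opening in m; "grip_force": force on a finger pad.
Only numpy, scipy, OpenCV 4.12 (cv2) and the standard library are available. Lean on these libraries where they do the work, as an engineer would, in place of code of your own. Each camera call takes 0.05 s, during which the arm holds its last target. There are 200 camera calls.

TASK

Ready the specimen case for transport: with the scraper block, gently wipe all four loose green chips off the glass and down onto the bench, and stand the scraper back on the bench on its foot. Then press the orange lock knob down, slide it all the way to its end stop, which you have to feel for, and let it spring up there so that it is locked. Do not shove the case along the bench, do not touch the chips with the fingers, and leave the bottle, jar and mouse alone.

Things in the scene. Friction and masses are not known exactly. Their poses are not given: they have to be found in the camera images.
- case: glass-topped wooden specimen case with butterflies inside, standing loose on the bench, about 5 kg, 200 (its x) x 280 (its y) x 60 mm high; origin at the centre of its underside, z up. The flat glass top is 60 mm above the bench and has no rim; apart from the lock housing it is free for wiping
- lock_housing (a point): centre of the top face of the transport lock housing, a fixed aluminium bar 42 (x) x 180 (y) x 17 mm high on the case's glass, its centre 75 mm from the case's middle towards +x (it covers case x 54 to 96, y -90 to +90 mm). Axes as the case's. A white dot marks its free (-y) end, a red dot its locked (+y) end
- lock_knob (a point): centre of the top face of the orange lock knob, a block 24 (x) x 26 (y) x 30 mm high on a thin stem over the housing's middle line; when up, its top is 40 mm and its underside 10 mm above the housing's top. At case x = 75 mm, y = -78 mm + joint lock_slide. Axes as the case's. Moves with the knob in sliding and pressing
- lock_slide (a joint): travel of the lock knob along the case's +y, m: 0 at the free end; dry friction about 2 N. With the knob up it is blocked after about 12 mm. With the knob pressed it runs on to a hard end stop, hidden in the housing and set differently on every case, between 95 and 145 mm of travel: it has to be felt
- lock_press (a joint): how far the knob is pressed down, m: 0 up, 0.008 fully down, against a spring (3.6 N at the top, 8.4 N fully down). It must be held at least 6 mm down to pass under the guide. Only in the last 3 mm before the end stop can it spring up again (locked); let go anywhere before, it stays caught down
- scraper: scraper block standing on its rubber foot: foot 130 (its x) x 30 (y) x 16 mm high, blue, with an upright wooden handle block on top, 64 (x) x 24 (y) mm, reaching from 14 to 62 mm; 180 g. Origin at the centre of its underside, z up
- scraper_grip (a point): centre of the top face of the scraper's handle, 62 mm above its underside; axes as the scraper's
- bottle: bystander: white round bottle with blue cap, 60 mm wide, 150 mm high; origin at the centre of its base
- jar: bystander: amber jar with black cap, 52 mm wide, 60 mm high; origin at the centre of its base
- mouse: bystander: computer mouse, 100 x 58 x 32 mm high; origin at the centre of its underside
- chip0: loose bright green plastic chip lying on the glass at the start, 18 x 13 x 9 mm high, 10 g; origin at the centre of its underside
- chip1: loose bright green plastic chip lying on the glass at the start, 16 x 14 x 9 mm high, 10 g; origin at the centre of its underside
- chip2: loose bright green plastic chip lying on the glass at the start, 20 x 12 x 9 mm high, 10 g; origin at the centre of its underside
- chip3: loose bright green plastic chip lying on the glass at the start, 15 x 15 x 9 mm high, 10 g; origin at the centre of its underside
Not all that is in view belongs to the job. What is shaped like the scraper but red or turquoise is not meant.

How it is judged:
On the way, in this order (a step that is already met when the one before it is completed fails the run):
1. all four chips are wiped off the glass, down on the bench (height (world z) of each of chip0, chip1, chip2, chip3 below 0.03 m), for 0.2 s.
2. the scraper stands on the bench on its foot (height (world z) of scraper below 0.008 m and angle between scraper's own z axis and vertical below 0.15 rad and linear speed of scraper below 0.03 m/s), for 0.2 s.
3. the lock knob is at its end stop and has sprung up (value of joint lock_slide above 0.085 m and value of joint lock_press below 0.0025 m), for 0.2 s.
At the end, for the whole second after the job is handed in: The lock knob is home in the notch at its end stop (lock_slide over 85 mm) and up again (pressed less than 2.5 mm), all four chips lie below 30 mm height, off the case, and the scraper stands still on the bench on its foot (underside less than 8 mm above the bench, tilted less than 0.15 rad) (all of step 1 and all of step 2 and all of step 3); the robot touches nothing.
It fails at once if the case is shoved more than 8 mm (distance of case from where it was at the start of the episode above 0.008 m).
It fails at once if the scraper is pressed on the case with more than 80 N (contact force between scraper and case above 80 N).
It fails at once if the fingers or the arm touch a chip (contact force between any of the fingers, the arm and chip0 above 0.5 N or contact force between any of the fingers, the arm and chip1 above 0.5 N or contact force between any of the fingers, the arm and chip2 above 0.5 N or contact force between any of the fingers, the arm and chip3 above 0.5 N).
It fails at once if the bottle, jar or mouse is moved more than 30 mm (distance of any of bottle, jar, mouse from where it was at the start of the episode above 0.03 m).
It also fails if it takes over 66 s, if anything falls off the work surface, if the arm or the gripper's body presses on something with over 40 N, if the wrist force passes 120 N, or if a joint passes its speed limit or range.

## Working session

There is one attempt and no reset: what is moved stays moved. The work goes in short steps, Python scripts to look and compute and a shell command to move; the robot and the scene stay as the last step left them, time stands still between calls to the robot, and variables do not carry over. Pictures are saved under pics/ and viewed, at most 10 in all, crops included, and the job is handed in when it is done.

```bash
mkdir -p pics; cat > h.py <<'E'
import numpy as np, cv2
from bench import telemetry, get_image, camera_model, bot
def snap(n,f):
    M=camera_model(n); im,d=get_image(n); cv2.imwrite(f'pics/{f}.png',im)
    np.savez(f'pics/{f}.npz',im=im,d=d,K=M['intrinsics'],T=M['world_from_camera'],D=np.array(0))
    return M
def world(f,u,v,z=None):
    a=np.load(f'pics/{f}.npz'); K,T,d=a['K'],a['T'],a['d']
    r=np.array([(u-K[0,2])/K[0,0],-(v-K[1,2])/K[1,1],-1])
    if z is None: s=d[int(v),int(u)]
    else: s=(z-T[2,3])/(T[:3,:3]@r)[2]
    return T[:3,:3]@(r*s)+T[:3,3]
E
python3 - <<'E'
from h import *
for n in('top','side'):
    M=snap(n,n+'0'); print(M.keys(),M['intrinsics'],M['world_from_camera'])
s=telemetry.sense(); print(s)
E
```

```text
dict_keys(['intrinsics', 'world_from_camera']) [[617.25103372   0.         332.08654998]
 [  0.         617.25103372 236.54444148]
 [  0.           0.           1.        ]] [[ 0.01897586  0.9912925  -0.13030385  0.34028399]
 [-0.9997275   0.02058451  0.01100946 -0.01806799]
 [ 0.01359583  0.13005943  0.99141298  1.31406337]
 [ 0.          0.          0.          1.        ]]
dict_keys(['intrinsics', 'world_from_camera']) [[518.3355531    0.         317.17957813]
 [  0.         518.3355531  232.10728747]
 [  0.           0.           1.        ]] [[-0.88637259  0.30057148 -0.35213694  0.13904913]
 [-0.46249355 -0.60944816  0.64395082  0.67111206]
 [-0.02105596  0.73364142  0.67921051  0.81464649]
 [ 0.          0.          0.          1.        ]]
{'clock': 0.1, 'joints': array([ 1.11229258,  0.31167134,  0.01397161,  1.51290845, -0.00438596,
        1.31918189, -0.02718963]), 'qd': array([ 0.0010812 , -0.00223312, -0.00023443, -0.00338374,  0.00096262,
        0.00075062, -0.00059766]), 'effort': array([ 8.06501484e-04, -3.80854869e+01,  1.46772140e-01, -2.31242949e+01,
        1.22904510e-02,  8.06021621e-03, -3.42659098e-05]), 'tool_pos': array([ 0.22241595, -0.50230811,  0.23031082]), 'orientation': array([-1.03500726e-03,  9.78350798e-01,  2.06950651e-01, -2.68443187e-04]), 'contact_force': array([-0.33680666, -0.0883628 ,  0.1339594 ]), 'moment': array([-0.02962557, -0.0058897 , -0.01955896]), 'grip_force': 0.0, 'width': 0.08543511897281622}
```

View pics/top0.png

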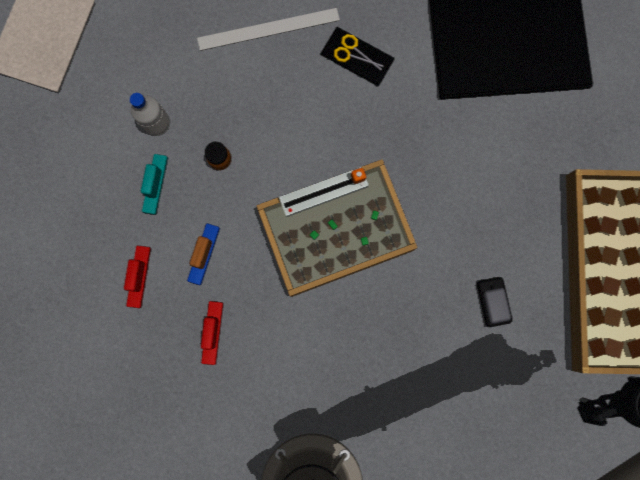

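View pics/side0.png

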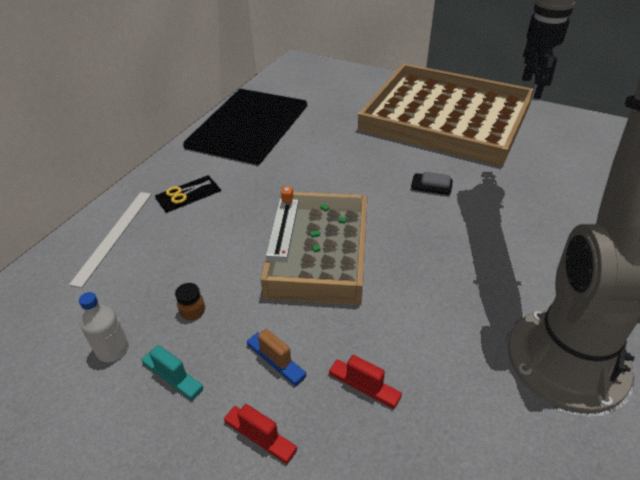

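The top view shows the case with corners at about (258,206), (382,162), (414,245) and (291,293). The knob is at (358,175), the chips at (314,236), (333,225), (375,214) and (365,241), and the blue scraper near (204,254). The jar is at (217,156) and the mouse at (494,301). The side view agrees. Next I'll enlarge the parts that matter.

```bash
python3 - <<'E'
from h import *
im=cv2.imread('pics/top0.png')
c=im[145:305,180:430]; c=cv2.resize(c,None,fx=3.2,fy=3.2,interpolation=cv2.INTER_CUBIC)
cv2.imwrite('pics/crop.png',c); print(c.shape)
C=[(258,206),(382,162),(414,245),(291,293)]
P=[world('top0',*p,.06) for p in C]; print(np.round(P,3))
for i in range(4): print(np.linalg.norm(P[i]-P[i-1]))
hsv=cv2.cvtColor(im,cv2.COLOR_BGR2HSV)
m=cv2.inRange(hsv,(50,120,60),(75,255,255))
n,l,st,ce=cv2.connectedComponentsWithStats(m)
for i in range(1,n):
    if st[i,4]>8: print('green',ce[i],st[i],world('top0',*ce[i],.067).round(4), world('top0',*ce[i]).round(3))
m=cv2.inRange(hsv,(105,120,60),(125,255,255))
n,l,st,ce=cv2.connectedComponentsWithStats(m)
for i in range(1,n):
    if st[i,4]>30: print('blue',ce[i],st[i],cv2.minAreaRect(np.argwhere(l==i)[:,::-1].astype(np.float32)))
E
```

```text
(512, 800, 3)
[[ 0.565  0.122  0.06 ]
 [ 0.664 -0.133  0.06 ]
 [ 0.491 -0.2    0.06 ]
 [ 0.388  0.049  0.06 ]]
0.19154413329385875
0.2732254728666912
0.18542199779351176
0.26952962054422047
green [374.55319149 214.82978723] [371 211   8   9  47] [ 0.5509 -0.1181  0.067 ] [ 0.55  -0.118  0.07 ]
green [332.18518519 224.11111111] [328 220   9   9  54] [ 0.5298 -0.0316  0.067 ] [ 0.529 -0.032  0.07 ]
green [313.875      234.41666667] [310 231   9   8  48] [0.5078 0.0053 0.067 ] [0.507 0.005 0.07 ]
green [364.17021277 240.53191489] [361 237   7   8  47] [ 0.4974 -0.0974  0.067 ] [ 0.498 -0.098  0.064]
blue [136.59146341  99.28658537] [130  93  15  14 164] ((136.50001525878906, 98.99999237060547), (13.435027122497559, 13.435027122497559), 45.0)
blue [203.81818182 254.6344294 ] [187 223  33  62 517] ((203.0500030517578, 253.85003662109375), (14.546475410461426, 61.66440963745117), 18.43494987487793)
```

View pics/crop.png

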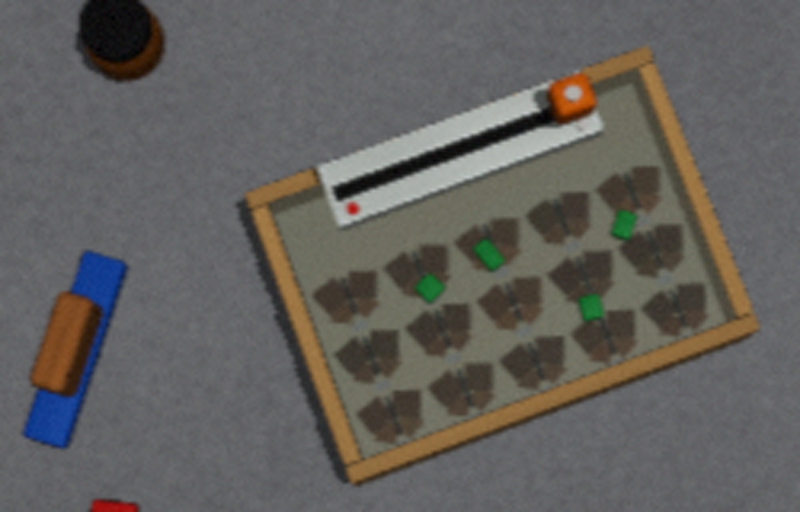

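The enlarged crop gives the case corners in crop pixels as (246,197), (650,48), (757,325) and (353,484). The knob's top is near (572,94), the foot ends are at about (50,440) and (105,258), and the four chips lie well spread across the free glass. I'll fit poses from these.

```bash
cat >> h.py <<'E'
from scipy.spatial.transform import Rotation as R
def fitcase(P):
    L=np.array([[100,140],[100,-140],[-100,-140],[-100,140]])/1000; W=np.array(P)[:,:2]
    A=L-L.mean(0);B=W-W.mean(0); U,S,V=np.linalg.svd(A.T@B); r=(U@V).T
    return W.mean(0),np.arctan2(r[1,0],r[0,0]),W-(A@r.T+W.mean(0))
def rel(x,y,z,yawdeg):
    s=telemetry.sense(); q=s['orientation']; r=R.from_quat(np.roll(q,-1))
    d=r.inv().apply(np.array([x,y,z])-s['tool_pos'])/.03
    yaw=np.radians(yawdeg); t=R.from_matrix(np.array([[np.cos(yaw),np.sin(yaw),0],[np.sin(yaw),-np.cos(yaw),0],[0,0,-1]]).T)
    a=(r.inv()*t).as_rotvec()/.08
    print('t',round(s['clock'],2),'tcp',s['tool_pos'].round(4),'shift units',d.round(2),'turn units',a.round(2),'F',s['contact_force'].round(1),'w',round(s['width'],4))
E
cat > case.txt <<'E'
E
python3 - <<'E'
from h import *
f=lambda p:(180+(p[0]+.5)/3.2-.5,145+(p[1]+.5)/3.2-.5)
P=[world('top0',*f(p),.06) for p in[(246,197),(650,48),(757,325),(353,484)]]
c,y,e=fitcase(P); print(c.round(4),np.degrees(y),e.round(4))
Rm=np.array([[np.cos(y),-np.sin(y)],[np.sin(y),np.cos(y)]])
for ch in [[374.55,214.83],[332.19,224.11],[313.9,234.4],[364.2,240.5]]:
    print('chip',(Rm.T@(world('top0',*ch,.067)[:2]-c)).round(4))
print('knob',(Rm.T@(world('top0',*f((572,94)),.117)[:2]-c)).round(4))
a=[world('top0',*f(p),.016) for p in[(84,252),(127,265),(68,447),(24,433)]]
a=np.array(a); print(a.round(4),a.mean(0)); print([np.linalg.norm(a[i]-a[i-1]) for i in range(4)])
v=a[0]+a[1]-a[2]-a[3]; print('scr yaw',np.degrees(np.arctan2(v[1],v[0])))
g=[world('top0',*f(p),.062) for p in[(62,292),(101,300),(72,395),(33,385)]]
print('handle',np.mean(g,0))
x,y2=a.mean(0)[:2]
rel(x-.0,y2,.24,-17)
E
```

```text
[ 0.5262 -0.0409] 22.03952321160073 [[-0.0015 -0.0016]
 [-0.0024 -0.0015]
 [ 0.0026  0.0035]
 [ 0.0013 -0.0004]]
chip [-0.0061 -0.0807]
chip [0.0068 0.0073]
chip [0.0003 0.0497]
chip [-0.0479 -0.0416]
knob [ 0.0753 -0.0739]
[[0.5334 0.2357 0.016 ]
 [0.5253 0.2069 0.016 ]
 [0.4043 0.2402 0.016 ]
 [0.4128 0.2694 0.016 ]] [0.4689698  0.23803861 0.016     ]
[np.float64(0.12521561538564768), np.float64(0.029918818657030926), np.float64(0.12557851394011013), np.float64(0.030384165720396275)]
scr yaw -15.514798068465245
handle [0.46801963 0.23476354 0.062     ]
t 0.1 tcp [ 0.2224 -0.5023  0.2303] shift units [ 17.51 -19.24  -0.28] turn units [-0.03  0.01  8.92] F [-0.3 -0.1  0.1] w 0.0854
```

```bash
A='{"offset":[0.73,-0.8,0],"angular":[0,0,0],"gripper":1}'; python3 -m crank '[{"offset":[0.73,-0.8,0],"angular":[0,0,0],"gripper":1},{"offset":[0.73,-0.8,0],"angular":[0,0,0],"gripper":1},{"offset":[0.73,-0.8,0],"angular":[0,0,0],"gripper":1},{"offset":[0.73,-0.8,0],"angular":[0,0,0],"gripper":1},{"offset":[0.73,-0.8,0],"angular":[0,0,0],"gripper":1},{"offset":[0.73,-0.8,0],"angular":[0,0,0],"gripper":1},{"offset":[0.73,-0.8,0],"angular":[0,0,0],"gripper":1},{"offset":[0.73,-0.8,0],"angular":[0,0,0],"gripper":1},{"offset":[0.73,-0.8,0],"angular":[0,0,0],"gripper":1},{"offset":[0.73,-0.8,0],"angular":[0,0,0],"gripper":1},{"offset":[0.73,-0.8,0],"angular":[0,0,0],"gripper":1},{"offset":[0.73,-0.8,0],"angular":[0,0,0],"gripper":1}]' 40
python3 -m crank '[{"offset":[0.73,-0.8,0],"angular":[0,0,0],"gripper":1},{"offset":[0.73,-0.8,0],"angular":[0,0,0],"gripper":1},{"offset":[0.73,-0.8,0],"angular":[0,0,0],"gripper":1},{"offset":[0.73,-0.8,0],"angular":[0,0,0],"gripper":1},{"offset":[0.73,-0.8,0],"angular":[0,0,0],"gripper":1},{"offset":[0.73,-0.8,0],"angular":[0,0,0],"gripper":1},{"offset":[0.73,-0.8,0],"angular":[0,0,0],"gripper":1},{"offset":[0.73,-0.8,0],"angular":[0,0,0],"gripper":1},{"offset":[0.73,-0.8,0],"angular":[0,0,0],"gripper":1},{"offset":[0.73,-0.8,0],"angular":[0,0,0],"gripper":1},{"offset":[0.73,-0.8,0],"angular":[0,0,0],"gripper":1},{"offset":[0.73,-0.8,0],"angular":[0,0,0],"gripper":1}]'
python3 -m crank '[{"offset":[0,0,0],"angular":[0,0,1],"gripper":1},{"offset":[0,0,0],"angular":[0,0,1],"gripper":1},{"offset":[0,0,0],"angular":[0,0,1],"gripper":1},{"offset":[0,0,0],"angular":[0,0,1],"gripper":1},{"offset":[0,0,0],"angular":[0,0,1],"gripper":1},{"offset":[0,0,0],"angular":[0,0,1],"gripper":1},{"offset":[0,0,0],"angular":[0,0,1],"gripper":1},{"offset":[0,0,0],"angular":[0,0,1],"gripper":1},{"offset":[0,0,0],"angular":[0,0,0.6],"gripper":1},{"offset":[0,0,0],"angular":[0,0,0],"gripper":1}]'
python3 - <<'E'
from h import *
rel(.4685,.2365,.15,-15.5); snap('wrist','w1')
E
```

```text
clock: 1.1
tool_pos: [0.3462, -0.1315, 0.231]
orientation: [0.0, 0.978, 0.207, -0.0]
contact_force: [0.1, 0.3, -0.6]
width: 0.0851
grip_force: 0.0
clock: 2.1
tool_pos: [0.4702, 0.2377, 0.2307]
orientation: [0.0, 0.978, 0.207, -0.001]
contact_force: [0.1, -0.3, 0.4]
width: 0.0852
grip_force: 0.0
clock: 2.93
tool_pos: [0.4698, 0.2363, 0.2308]
orientation: [0.0, 0.991, -0.136, -0.0]
contact_force: [0.1, 0.3, -1.0]
width: 0.0853
grip_force: 0.0
t 2.93 tcp [0.4698 0.2363 0.2308] shift units [-0.04  0.    2.69] turn units [ 0.01  0.01 -0.02] F [ 0.1  0.3 -1. ] w 0.0853
```

View pics/w1.png

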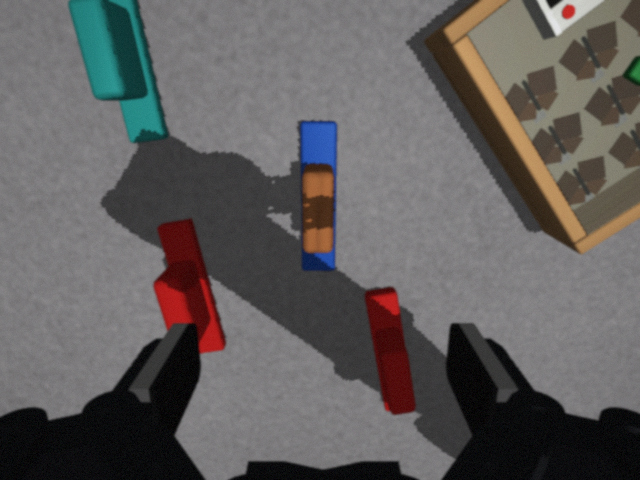

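The wrist view has the blue scraper square in the image. Its handle corners are at about (303,166), (333,166), (333,252) and (303,252), and its foot corners are (300,122), (336,122), (335,269) and (302,269). The nearest red decoy is at (390,350).

```bash
python3 - <<'E'
from h import *
h=np.array([world('w1',*p,.062) for p in[(303,167),(333,167),(333,252),(303,252)]]); print(h.round(4),h.mean(0))
a=np.array([world('w1',*p,.016) for p in[(300,122),(336,122),(335.5,269),(302,269)]]); print(a.round(4),a.mean(0))
v=a[0]+a[1]-a[2]-a[3]; print(np.linalg.norm(v)/2,np.degrees(np.arctan2(v[1],v[0])))
print([world('w1',*p,0.01).round(3) for p in[(367,292),(396,290),(414,410)]])
c=a.mean(0); rel(c[0],c[1],.028,np.degrees(np.arctan2(v[1],v[0])))
E
```

```text
[[0.5061 0.24   0.062 ]
 [0.5003 0.2192 0.062 ]
 [0.4377 0.2362 0.062 ]
 [0.4439 0.2583 0.062 ]] [0.47198883 0.23841334 0.062     ]
[[0.5351 0.236  0.016 ]
 [0.5273 0.2083 0.016 ]
 [0.4053 0.2416 0.016 ]
 [0.4134 0.2703 0.016 ]] [0.47028772 0.23903817 0.016     ]
0.1264563404162826 -15.512370808217282
[array([0.373, 0.22 , 0.01 ]), array([0.368, 0.194, 0.01 ]), array([0.232, 0.205, 0.01 ])]
t 2.98 tcp [0.4698 0.2363 0.2308] shift units [-0.   -0.1   6.76] turn units [0.01 0.01 0.01] F [ 0.5  0.3 -1. ] w 0.0855
```

```bash
python3 -m crank '[{"offset":[0,-0.1,0.9],"angular":[0,0,0],"gripper":1},{"offset":[0,0,1],"angular":[0,0,0],"gripper":1},{"offset":[0,0,1],"angular":[0,0,0],"gripper":1},{"offset":[0,0,1],"angular":[0,0,0],"gripper":1},{"offset":[0,0,1],"angular":[0,0,0],"gripper":1},{"offset":[0,0,1],"angular":[0,0,0],"gripper":1},{"offset":[0,0,0.6],"angular":[0,0,0],"gripper":1},{"offset":[0,0,0.3],"angular":[0,0,0],"gripper":1},{"offset":[0,0,0],"angular":[0,0,0],"gripper":1}]'
python3 -m crank '[{"offset":[0,0,0],"angular":[0,0,0],"gripper":0},{"offset":[0,0,0],"angular":[0,0,0],"gripper":0},{"offset":[0,0,0],"angular":[0,0,0],"gripper":0},{"offset":[0,0,0],"angular":[0,0,0],"gripper":0},{"offset":[0,0,0],"angular":[0,0,0],"gripper":0},{"offset":[0,0,0],"angular":[0,0,0],"gripper":0},{"offset":[0,0,0],"angular":[0,0,0],"gripper":0},{"offset":[0,0,0],"angular":[0,0,0],"gripper":0},{"offset":[0,0,0],"angular":[0,0,0],"gripper":0},{"offset":[0,0,0],"angular":[0,0,0],"gripper":0}]' 60
python3 - <<'E'
from h import *
rel(.47,.239,.028,-15.5)
E
```

```text
clock: 3.73
tool_pos: [0.4692, 0.2383, 0.0251]
orientation: [0.001, 0.991, -0.135, -0.002]
contact_force: [-0.3, -1.0, -0.9]
width: 0.0852
grip_force: 0.0
clock: 4.57
tool_pos: [0.4718, 0.24, 0.0284]
orientation: [-0.001, 0.991, -0.135, 0.001]
contact_force: [0.4, -0.8, 6.8]
width: 0.0233
grip_force: 60.2
t 4.57 tcp [0.4718 0.24   0.0284] shift units [-0.05  0.05  0.01] turn units [-0.02 -0.02 -0.01] F [ 0.4 -0.8  6.8] w 0.0233
```

```bash
python3 -m crank '[{"offset":[0,0,-0.3],"angular":[0,0,0],"gripper":0},{"offset":[0,0,-0.8],"angular":[0,0,0],"gripper":0},{"offset":[0,0,-1],"angular":[0,0,0],"gripper":0},{"offset":[0,0,-1],"angular":[0,0,0],"gripper":0},{"offset":[0,0,-1],"angular":[0,0,0],"gripper":0},{"offset":[0,0,-0.7],"angular":[0,0,0],"gripper":0},{"offset":[0,0,-0.3],"angular":[0,0,0],"gripper":0},{"offset":[0,0,0],"angular":[0,0,0],"gripper":0}]'
python3 -m crank '[{"offset":[0,0,0],"angular":[0,0,-0.7],"gripper":0},{"offset":[0,0,0],"angular":[0,0,-0.8],"gripper":0},{"offset":[0,0,0],"angular":[0,0,-0.8],"gripper":0},{"offset":[0,0,0],"angular":[0,0,-0.8],"gripper":0},{"offset":[0,0,0],"angular":[0,0,-0.8],"gripper":0},{"offset":[0,0,0],"angular":[0,0,-0.8],"gripper":0},{"offset":[0,0,0],"angular":[0,0,-0.8],"gripper":0},{"offset":[0,0,0],"angular":[0,0,-0.8],"gripper":0},{"offset":[0,0,0],"angular":[0,0,-0.8],"gripper":0},{"offset":[0,0,0],"angular":[0,0,-0.8],"gripper":0},{"offset":[0,0,0],"angular":[0,0,-0.3],"gripper":0},{"offset":[0,0,0],"angular":[0,0,0],"gripper":0}]'
python3 - <<'E'
from h import *
rel(.472,.045,.11,22)
E
```

```text
clock: 5.23
tool_pos: [0.4718, 0.2401, 0.1823]
orientation: [-0.001, 0.991, -0.135, 0.002]
contact_force: [0.7, 1.3, -2.6]
width: 0.0233
grip_force: 59.2
clock: 6.23
tool_pos: [0.4697, 0.2386, 0.1783]
orientation: [0.0, 0.982, 0.191, -0.002]
contact_force: [-0.2, -1.0, -2.7]
width: 0.0231
grip_force: 59.3
t 6.23 tcp [0.4697 0.2386 0.1783] shift units [-2.34  6.01  2.29] turn units [0.   0.05 0.01] F [-0.2 -1.  -2.7] w 0.0231
```

```bash
python3 -m crank '[{"offset":[-0.2,0.5,0],"angular":[0,0,0],"gripper":0},{"offset":[-0.3,0.8,0],"angular":[0,0,0],"gripper":0},{"offset":[-0.34,0.8,0],"angular":[0,0,0],"gripper":0},{"offset":[-0.3,0.8,0],"angular":[0,0,0],"gripper":0},{"offset":[-0.3,0.8,0],"angular":[0,0,0],"gripper":0},{"offset":[-0.3,0.8,0],"angular":[0,0,0],"gripper":0},{"offset":[-0.3,0.8,0],"angular":[0,0,0],"gripper":0},{"offset":[-0.3,0.5,0],"angular":[0,0,0],"gripper":0},{"offset":[0,0.2,0],"angular":[0,0,0],"gripper":0},{"offset":[0,0,0],"angular":[0,0,0],"gripper":0}]'
python3 - <<'E'
from h import *
snap('wrist','w2'); rel(.472,.045,.11,22)
E
```

```text
clock: 7.07
tool_pos: [0.4734, 0.0441, 0.1795]
orientation: [0.0, 0.982, 0.189, -0.001]
contact_force: [0.4, 0.9, -1.9]
width: 0.0231
grip_force: 59.4
t 7.12 tcp [0.4733 0.0464 0.1798] shift units [-0.06  0.03  2.33] turn units [-0.01  0.   -0.01] F [-0.   1.1 -2.4] w 0.0234
```

View pics/w2.png

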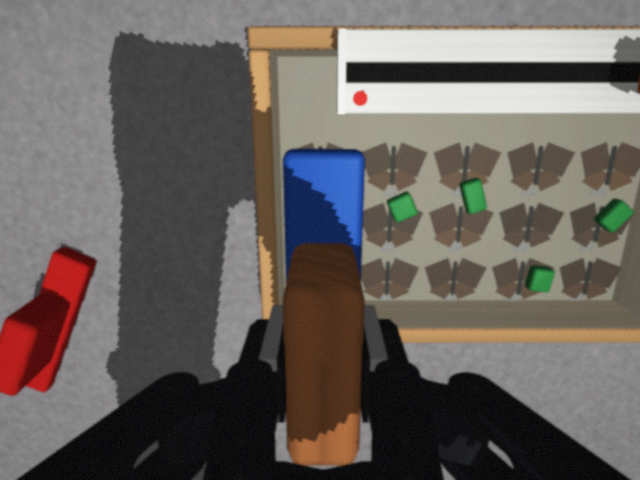

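The wrist view shows the scraper held level and square to the case. The case's +x+y corner is at (248,27), the housing's lower-left top corner at (339,113), and the nearest chip at (403,207), well clear of the foot. I'll check this against the case pose.

```bash
python3 - <<'E'
from h import *
c=np.array([.5262,-.0409]); y=np.radians(22.04); Rm=np.array([[np.cos(y),-np.sin(y)],[np.sin(y),np.cos(y)]])
for n,u,v,z in[('corner100,140',248,27,.06),('house54,90',339,113,.077),('house96,90',339,30,.077),('edge -100',450,342,.06),('edge -100',600,342,.06),('topedge 54',620,113,.077),
 ('chip',403,207,.069),('chip',474,196,.069),('chip',615,215,.069),('chip',540,279,.069),('foot',284,152,.162),('foot',364,152,.162)]:
    print(n,(1000*Rm.T@(world('w2',u,v,z)[:2]-c)).round(1))
rel(.472,.045,.095,22)
E
```

```text
corner100,140 [100.6 138.4]
house54,90 [55.5 88.8]
house96,90 [96.5 89. ]
edge -100 [-97.7  10.2]
edge -100 [-98.3 -93.9]
topedge 54 [ 54.7 -64.4]
chip [ 0.8 49.6]
chip [7.3 7.5]
chip [ -4.9 -79.1]
chip [-46.7 -40.1]
foot [ 44.6 111.8]
foot [44.4 82.6]
t 7.12 tcp [0.4733 0.0464 0.1798] shift units [-0.06  0.03  2.83] turn units [-0.01  0.   -0.01] F [-0.   1.1 -2.4] w 0.0234
```

```bash
python3 -m crank '[{"offset":[0,0,0.5],"angular":[0,0,0],"gripper":0},{"offset":[0,0,0.8],"angular":[0,0,0],"gripper":0},{"offset":[0,0,0.8],"angular":[0,0,0],"gripper":0},{"offset":[0,0,0.4],"angular":[0,0,0],"gripper":0},{"offset":[0,0,0.2],"angular":[0,0,0],"gripper":0},{"offset":[0,0,0],"angular":[0,0,0],"gripper":0},{"offset":[0,0,0],"angular":[0,0,0],"gripper":0}]'
python3 -m crank '[{"offset":[0,0,0.05],"angular":[0,0,0],"gripper":0},{"offset":[0,0,0],"angular":[0,0,0],"gripper":0},{"offset":[0,0,0],"angular":[0,0,0],"gripper":0}]'
python3 -m crank '[{"offset":[0,0,0.05],"angular":[0,0,0],"gripper":0},{"offset":[0,0,0],"angular":[0,0,0],"gripper":0},{"offset":[0,0,0],"angular":[0,0,0],"gripper":0}]'
python3 -m crank '[{"offset":[0,0,0.05],"angular":[0,0,0],"gripper":0},{"offset":[0,0,0],"angular":[0,0,0],"gripper":0},{"offset":[0,0,0],"angular":[0,0,0],"gripper":0}]'
```

```text
clock: 7.7
tool_pos: [0.4738, 0.0479, 0.0997]
orientation: [-0.0, 0.981, 0.192, 0.0]
contact_force: [-0.3, 0.5, -2.5]
width: 0.0232
grip_force: 59.3
clock: 7.95
tool_pos: [0.4741, 0.0465, 0.0986]
orientation: [0.0, 0.982, 0.191, 0.001]
contact_force: [0.3, 0.2, -1.6]
width: 0.0233
grip_force: 59.3
clock: 8.2
tool_pos: [0.4734, 0.0462, 0.0964]
orientation: [0.0, 0.982, 0.191, 0.0]
contact_force: [0.7, 0.4, -2.1]
width: 0.0229
grip_force: 59.3
clock: 8.45
tool_pos: [0.4732, 0.0462, 0.0947]
orientation: [-0.0, 0.982, 0.191, -0.0]
contact_force: [0.1, 0.1, -2.0]
width: 0.0232
grip_force: 59.3
```

```bash
python3 -m crank '[{"offset":[0,0,0.07],"angular":[0,0,0],"gripper":0},{"offset":[0,0,0],"angular":[0,0,0],"gripper":0},{"offset":[0,0,0],"angular":[0,0,0],"gripper":0}]'
python3 -m crank '[{"offset":[0,0,0.07],"angular":[0,0,0],"gripper":0},{"offset":[0,0,0],"angular":[0,0,0],"gripper":0},{"offset":[0,0,0],"angular":[0,0,0],"gripper":0}]'
python3 -m crank '[{"offset":[0,0,0.05],"angular":[0,0,0],"gripper":0},{"offset":[0,0,0],"angular":[0,0,0],"gripper":0},{"offset":[0,0,0],"angular":[0,0,0],"gripper":0}]'
```

```text
clock: 8.7
tool_pos: [0.4732, 0.0463, 0.0925]
orientation: [-0.0, 0.982, 0.191, -0.0]
contact_force: [1.0, 0.8, -1.7]
width: 0.0231
grip_force: 59.3
clock: 8.95
tool_pos: [0.4732, 0.0462, 0.0904]
orientation: [-0.0, 0.982, 0.191, -0.0]
contact_force: [0.6, 0.2, -3.0]
width: 0.0233
grip_force: 59.3
clock: 9.2
tool_pos: [0.4733, 0.0462, 0.089]
orientation: [0.0, 0.982, 0.191, -0.0]
contact_force: [-0.2, 0.4, -1.8]
width: 0.0235
grip_force: 59.3
```

```bash
python3 -m crank '[{"offset":[0,0.1,-0.03],"angular":[0,0,0],"gripper":0},{"offset":[0,0.2,0],"angular":[0,0,0],"gripper":0},{"offset":[0,0.25,0],"angular":[0,0,0],"gripper":0},{"offset":[0,0.25,0],"angular":[0,0,0],"gripper":0},{"offset":[0,0.25,0],"angular":[0,0,0],"gripper":0},{"offset":[0,0.25,0],"angular":[0,0,0],"gripper":0},{"offset":[0,0.25,0],"angular":[0,0,0],"gripper":0},{"offset":[0,0.25,0],"angular":[0,0,0],"gripper":0},{"offset":[0,0.25,0],"angular":[0,0,0],"gripper":0},{"offset":[0,0.25,0],"angular":[0,0,0],"gripper":0},{"offset":[0,0.25,0],"angular":[0,0,0],"gripper":0},{"offset":[0,0.2,0],"angular":[0,0,0],"gripper":0}]'
python3 -m crank '[{"offset":[0,0.2,0],"angular":[0,0,0],"gripper":0},{"offset":[0,0.2,0],"angular":[0,0,0],"gripper":0},{"offset":[0,0.2,0],"angular":[0,0,0],"gripper":0},{"offset":[0,0.25,0],"angular":[0,0,0],"gripper":0},{"offset":[0,0.25,0],"angular":[0,0,0],"gripper":0},{"offset":[0,0.25,0],"angular":[0,0,0],"gripper":0},{"offset":[0,0.25,0],"angular":[0,0,0],"gripper":0},{"offset":[0,0.25,0],"angular":[0,0,0],"gripper":0},{"offset":[0,0.25,0],"angular":[0,0,0],"gripper":0},{"offset":[0,0.2,0],"angular":[0,0,0],"gripper":0},{"offset":[0,0,0],"angular":[0,0,0],"gripper":0},{"offset":[0,0,0],"angular":[0,0,0],"gripper":0}]'
python3 - <<'E'
from h import *
snap('top','t2'); rel(.573,-.205,.09,22)
im=cv2.imread('pics/t2.png'); cv2.imwrite('pics/t2c.png',cv2.resize(im[130:330,200:500],None,fx=2.6,fy=2.6,interpolation=cv2.INTER_CUBIC))
E
```

```text
clock: 10.2
tool_pos: [0.5047, -0.0313, 0.0899]
orientation: [0.0, 0.982, 0.191, -0.0]
contact_force: [-0.4, -0.0, -2.7]
width: 0.0232
grip_force: 59.3
clock: 11.2
tool_pos: [0.5303, -0.0946, 0.0899]
orientation: [-0.0, 0.982, 0.191, -0.0]
contact_force: [-0.4, -0.4, -1.9]
width: 0.0232
grip_force: 59.3
t 11.25 tcp [ 0.5301 -0.0939  0.0899] shift units [-0.07  3.97 -0.  ] turn units [-0.01  0.    0.01] F [ 0.3  0.  -1.5] w 0.0234
```

View pics/t2c.png

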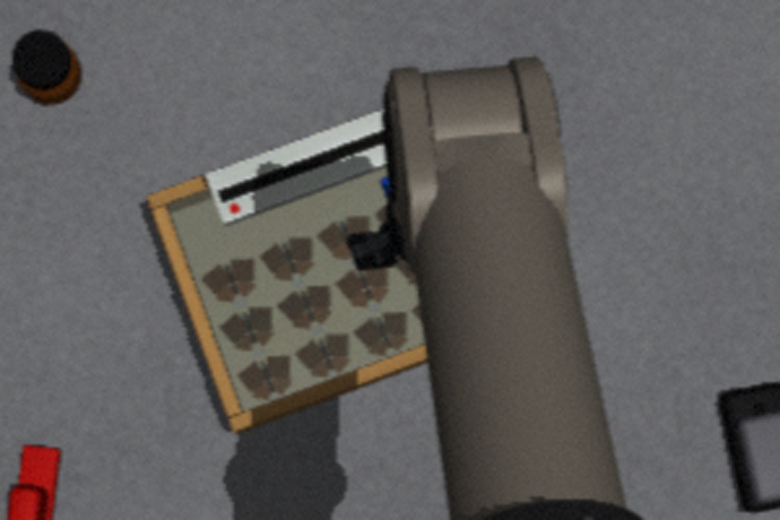

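In the top view the swept glass on the left, around (300,300), is clean. The arm hides the rest. I'll carry on over the edge.

```bash
python3 -m crank '[{"offset":[0,0.2,0],"angular":[0,0,0],"gripper":0},{"offset":[0,0.2,0],"angular":[0,0,0],"gripper":0},{"offset":[0,0.25,0],"angular":[0,0,0],"gripper":0},{"offset":[0,0.25,0],"angular":[0,0,0],"gripper":0},{"offset":[0,0.25,0],"angular":[0,0,0],"gripper":0},{"offset":[0,0.25,0],"angular":[0,0,0],"gripper":0},{"offset":[0,0.25,0],"angular":[0,0,0],"gripper":0},{"offset":[0,0.25,0],"angular":[0,0,0],"gripper":0},{"offset":[0,0.25,0],"angular":[0,0,0],"gripper":0},{"offset":[0,0.25,0],"angular":[0,0,0],"gripper":0},{"offset":[0,0.25,0],"angular":[0,0,0],"gripper":0},{"offset":[0,0.25,0],"angular":[0,0,0],"gripper":0}]'
python3 -m crank '[{"offset":[0,0.25,0],"angular":[0,0,0],"gripper":0},{"offset":[0,0.25,0],"angular":[0,0,0],"gripper":0},{"offset":[0,0.25,0],"angular":[0,0,0],"gripper":0},{"offset":[0,0.25,0],"angular":[0,0,0],"gripper":0},{"offset":[0,0.25,0],"angular":[0,0,0],"gripper":0},{"offset":[0,0.15,0],"angular":[0,0,0],"gripper":0},{"offset":[0,0,0],"angular":[0,0,0],"gripper":0},{"offset":[0,0,0],"angular":[0,0,0],"gripper":0}]'
python3 -m crank '[{"offset":[0,0,-0.5],"angular":[0,0,0],"gripper":0},{"offset":[0,0,-1],"angular":[0,0,0],"gripper":0},{"offset":[0,0,-1],"angular":[0,0,0],"gripper":0},{"offset":[0,0,-0.5],"angular":[0,0,0],"gripper":0},{"offset":[0,0,0],"angular":[0,0,0],"gripper":0}]'
python3 - <<'E'
from h import *
rel(.472,.240,.178,22); snap('side','s2'); snap('wrist','w3'); 
for f in('s2','w3'):
  im=cv2.imread(f'pics/{f}.png'); hsv=cv2.cvtColor(im,cv2.COLOR_BGR2HSV)
  n,l,st,ce=cv2.connectedComponentsWithStats(cv2.inRange(hsv,(50,120,60),(75,255,255)))
  for i in range(1,n):
    if st[i,4]>8: print(f,ce[i].round(),st[i,4],world(f,*ce[i]).round(3))
E
```

```text
clock: 12.25
tool_pos: [0.5632, -0.1756, 0.0899]
orientation: [0.0, 0.982, 0.191, -0.0]
contact_force: [-0.6, 0.0, -2.8]
width: 0.0233
grip_force: 59.3
clock: 12.92
tool_pos: [0.5786, -0.2138, 0.0899]
orientation: [-0.0, 0.982, 0.191, -0.0]
contact_force: [0.3, -0.7, -2.4]
width: 0.0232
grip_force: 59.3
clock: 13.33
tool_pos: [0.5818, -0.213, 0.1851]
orientation: [0.002, 0.981, 0.192, 0.004]
contact_force: [-0.4, 0.1, -1.7]
width: 0.0231
grip_force: 59.4
t 13.33 tcp [ 0.5818 -0.213   0.1851] shift units [  2.3  -15.37   0.17] turn units [ 0.07 -0.1   0.03] F [-0.4  0.1 -1.7] w 0.0231
```

```bash
python3 -m crank '[{"offset":[0,-0.5,0],"angular":[0,0,0],"gripper":0},{"offset":[0.2,-1,0],"angular":[0,0,0],"gripper":0},{"offset":[0.2,-1,0],"angular":[0,0,0],"gripper":0},{"offset":[0.2,-1,0],"angular":[0,0,0],"gripper":0},{"offset":[0.2,-1,0],"angular":[0,0,0],"gripper":0},{"offset":[0.2,-1,0],"angular":[0,0,0],"gripper":0},{"offset":[0.2,-1,0],"angular":[0,0,0],"gripper":0},{"offset":[0.2,-1,0],"angular":[0,0,0],"gripper":0},{"offset":[0.2,-1,0],"angular":[0,0,0],"gripper":0},{"offset":[0.2,-1,0],"angular":[0,0,0],"gripper":0},{"offset":[0.2,-1,0],"angular":[0,0,0],"gripper":0},{"offset":[0.2,-1,0],"angular":[0,0,0],"gripper":0}]'
python3 -m crank '[{"offset":[0,-1,0],"angular":[0,0,0],"gripper":0},{"offset":[0,-1,0],"angular":[0,0,0],"gripper":0},{"offset":[0,-0.8,0],"angular":[0,0,0],"gripper":0},{"offset":[0,-0.6,0],"angular":[0,0,0],"gripper":0},{"offset":[0,-0.3,0],"angular":[0,0,0],"gripper":0},{"offset":[0,0,0],"angular":[0,0,0],"gripper":0},{"offset":[0,0,0],"angular":[0,0,0],"gripper":0}]'
python3 - <<'E'
from h import *
rel(.475,.23,.035,22); f='t3'; snap('top',f)
im=cv2.imread(f'pics/{f}.png'); hsv=cv2.cvtColor(im,cv2.COLOR_BGR2HSV)
n,l,st,ce=cv2.connectedComponentsWithStats(cv2.inRange(hsv,(50,110,40),(75,255,255)))
for i in range(1,n):
    if st[i,4]>5: print(f,ce[i].round(),st[i,4],world(f,*ce[i]).round(3))
cv2.imwrite('pics/t3c.png',cv2.resize(im[130:330,240:510],None,fx=2.9,fy=2.9,interpolation=cv2.INTER_CUBIC))
E
```

```text
clock: 14.43
tool_pos: [0.508, 0.1316, 0.1776]
orientation: [0.0, 0.982, 0.191, -0.002]
contact_force: [-0.3, 0.0, -2.3]
width: 0.0235
grip_force: 59.4
clock: 15.02
tool_pos: [0.4683, 0.2325, 0.1787]
orientation: [0.001, 0.982, 0.191, -0.001]
contact_force: [-0.9, -0.2, -1.4]
width: 0.0231
grip_force: 59.4
t 15.02 tcp [0.4683 0.2325 0.1787] shift units [0.19 0.16 4.79] turn units [0.02 0.03 0.02] F [-0.9 -0.2 -1.4] w 0.0231
t3 [407. 200.] 95 [ 0.595 -0.193  0.007]
t3 [412. 225.] 40 [ 0.539 -0.202  0.011]
```

View pics/t3c.png

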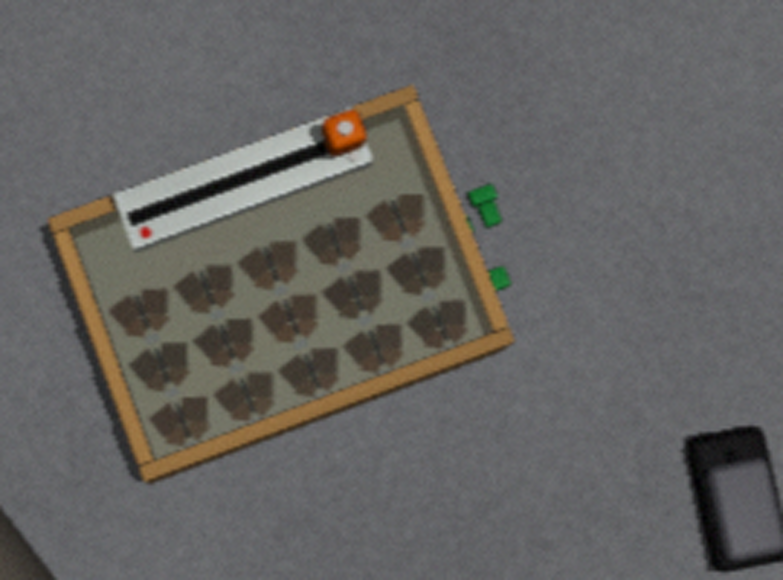

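The glass is clear. Two chips lie on the bench at (485,205) and one at (500,278), and the fourth peeps out beside the case wall at (468,225). Next I'll set the scraper down.

```bash
python3 -m crank '[{"offset":[0.1,0.1,0.6],"angular":[0,0,0],"gripper":0},{"offset":[0.1,0.06,1],"angular":[0,0,0],"gripper":0},{"offset":[0,0,1],"angular":[0,0,0],"gripper":0},{"offset":[0,0,1],"angular":[0,0,0],"gripper":0},{"offset":[0,0,0.7],"angular":[0,0,0],"gripper":0},{"offset":[0,0,0.35],"angular":[0,0,0],"gripper":0},{"offset":[0,0,0.1],"angular":[0,0,0],"gripper":0},{"offset":[0,0,0],"angular":[0,0,0],"gripper":0},{"offset":[0,0,0.1],"angular":[0,0,0],"gripper":0},{"offset":[0,0,0.1],"angular":[0,0,0],"gripper":0},{"offset":[0,0,0],"angular":[0,0,0],"gripper":0},{"offset":[0,0,0],"angular":[0,0,0],"gripper":0}]'
```

```text
clock: 16.07
tool_pos: [0.4765, 0.2317, 0.0322]
orientation: [-0.0, 0.982, 0.191, 0.001]
contact_force: [0.3, -0.0, -1.2]
width: 0.0231
grip_force: 59.4
```

```bash
python3 -m crank '[{"offset":[0,0,0.08],"angular":[0,0,0],"gripper":0},{"offset":[0,0,0],"angular":[0,0,0],"gripper":0},{"offset":[0,0,0.05],"angular":[0,0,0],"gripper":0},{"offset":[0,0,0],"angular":[0,0,0],"gripper":0},{"offset":[0,0,0],"angular":[0,0,0],"gripper":0}]'
python3 -m crank '[{"offset":[0,0,0.04],"angular":[0,0,0],"gripper":0},{"offset":[0,0,0],"angular":[0,0,0],"gripper":0},{"offset":[0,0,0],"angular":[0,0,0],"gripper":0}]'
```

```text
clock: 16.48
tool_pos: [0.4762, 0.2317, 0.0284]
orientation: [0.0, 0.982, 0.191, 0.0]
contact_force: [-1.5, -0.7, 5.4]
width: 0.023
grip_force: 60.2
clock: 16.73
tool_pos: [0.4762, 0.2316, 0.0284]
orientation: [0.001, 0.982, 0.191, 0.0]
contact_force: [-4.0, -2.6, 13.4]
width: 0.0235
grip_force: 61.6
```

```bash
python3 -m crank '[{"offset":[0,0,-0.06],"angular":[0,0,0],"gripper":0},{"offset":[0,0,0],"angular":[0,0,0],"gripper":1},{"offset":[0,0,0],"angular":[0,0,0],"gripper":1},{"offset":[0,0,0],"angular":[0,0,0],"gripper":1},{"offset":[0,0,0],"angular":[0,0,0],"gripper":1},{"offset":[0,0,0],"angular":[0,0,0],"gripper":1},{"offset":[0,0,0],"angular":[0,0,0],"gripper":1},{"offset":[0,0,0],"angular":[0,0,0],"gripper":1},{"offset":[0,0,0],"angular":[0,0,0],"gripper":1},{"offset":[0,0,0],"angular":[0,0,0],"gripper":1}]'
python3 -m crank '[{"offset":[0,0,-0.4],"angular":[0,0,0],"gripper":1},{"offset":[0,0,-1],"angular":[0,0,0],"gripper":1},{"offset":[0,0,-1],"angular":[0,0,0],"gripper":1},{"offset":[0,0,-1],"angular":[0,0,0],"gripper":1},{"offset":[0,0,-1],"angular":[0,0,0],"gripper":1},{"offset":[0,0,-1],"angular":[0,0,0],"gripper":1},{"offset":[0,0,-0.5],"angular":[0,0,0],"gripper":1},{"offset":[0,0,0],"angular":[0,0,0],"gripper":1}]'
python3 - <<'E'
from h import *
c=np.array([.5262,-.0409]); y=np.radians(22.04); Rm=np.array([[np.cos(y),-np.sin(y)],[np.sin(y),np.cos(y)]])
k=c+Rm@[.075,-.078]; print(k); rel(k[0],k[1],.205,22.04)
E
```

```text
clock: 17.57
tool_pos: [0.476, 0.2315, 0.0281]
orientation: [-0.0, 0.982, 0.191, -0.0]
contact_force: [-0.3, -0.3, 0.3]
width: 0.0855
grip_force: 0.0
clock: 18.23
tool_pos: [0.4782, 0.2337, 0.2106]
orientation: [-0.001, 0.981, 0.191, 0.005]
contact_force: [-1.0, 0.7, 1.4]
width: 0.0852
grip_force: 0.0
[ 0.62498895 -0.08505589]
t 18.23 tcp [0.4782 0.2337 0.2106] shift units [ 0.54 11.68  0.19] turn units [-0.01 -0.12  0.01] F [-1.   0.7  1.4] w 0.0852
```

```bash
python3 -m crank '[{"offset":[0,0.5,0],"angular":[0,0,0],"gripper":1},{"offset":[0.05,1,0],"angular":[0,0,0],"gripper":1},{"offset":[0.05,1,0],"angular":[0,0,0],"gripper":1},{"offset":[0.05,1,0],"angular":[0,0,0],"gripper":1},{"offset":[0.05,1,0],"angular":[0,0,0],"gripper":1},{"offset":[0.05,1,0],"angular":[0,0,0],"gripper":1},{"offset":[0.05,1,0],"angular":[0,0,0],"gripper":1},{"offset":[0.05,1,0],"angular":[0,0,0],"gripper":1},{"offset":[0.05,1,0],"angular":[0,0,0],"gripper":1},{"offset":[0.05,1,0],"angular":[0,0,0],"gripper":1},{"offset":[0.05,1,0],"angular":[0,0,0],"gripper":1},{"offset":[0.05,0.8,0],"angular":[0,0,0],"gripper":1}]'
python3 -m crank '[{"offset":[0,0.3,0],"angular":[0,0,0],"gripper":1},{"offset":[0,0.1,0],"angular":[0,0,0],"gripper":1},{"offset":[0,0,0],"angular":[0,0,0],"gripper":1},{"offset":[0,0,0],"angular":[0,0,0],"gripper":1}]'
python3 - <<'E'
from h import *
rel(.625,-.085,.101,22.04); snap('wrist','w4')
E
```

```text
clock: 19.23
tool_pos: [0.6185, -0.0796, 0.2042]
orientation: [0.0, 0.982, 0.19, -0.001]
contact_force: [-0.0, 0.5, 0.1]
width: 0.0855
grip_force: 0.0
clock: 19.57
tool_pos: [0.6224, -0.0848, 0.2051]
orientation: [-0.001, 0.981, 0.193, -0.0]
contact_force: [0.2, 0.5, -0.1]
width: 0.0856
grip_force: 0.0
t 19.57 tcp [ 0.6224 -0.0848  0.2051] shift units [0.08 0.05 3.47] turn units [-0.03  0.    0.04] F [ 0.2  0.5 -0.1] w 0.0856
```

View pics/w4.png

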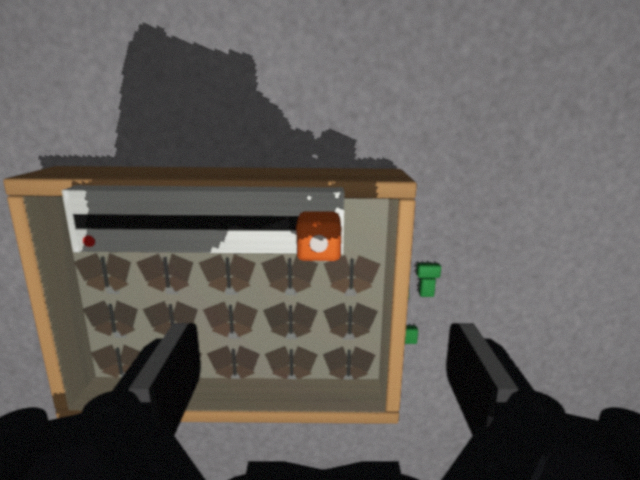

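The knob's top face spans about (297–340, 228–261) with its white dot at (319,244). Three chips show on the bench right of the case at (429,270), (428,288) and (411,335).

```bash
python3 - <<'E'
from h import *
c=np.array([.5262,-.0409]); y=np.radians(22.04); Rm=np.array([[np.cos(y),-np.sin(y)],[np.sin(y),np.cos(y)]])
for n,u,v,z in[('knob dot',319,244,.117),('knobL',297,245,.117),('knobR',341,245,.117),('house54,-90',343,253,.077),('case -100,-140',399,423,.06),('case 100,-140',414,180,.06)]:
    w=world('w4',u,v,z); print(n,w.round(4),(1000*Rm.T@(w[:2]-c)).round(1))
w=world('w4',319,244,.117); rel(w[0],w[1],.131,22.04)
E
```

```text
knob dot [ 0.6239 -0.0824  0.117 ] [ 75.  -75.1]
knobL [ 0.6186 -0.0711  0.117 ] [ 74.4 -62.7]
knobR [ 0.6281 -0.0941  0.117 ] [ 74.5 -87.5]
house54,-90 [ 0.6115 -0.1042  0.077 ] [ 55.3 -90.7]
case -100,-140 [ 0.4878 -0.2072  0.06  ] [ -98.  -139.7]
case 100,-140 [ 0.672 -0.131  0.06 ] [ 101.3 -138.2]
t 19.62 tcp [ 0.6225 -0.0845  0.2054] shift units [ 0.07 -0.05  2.48] turn units [-0.02 -0.    0.05] F [-0.8  1.2  0.4] w 0.0854
```

```bash
python3 -m crank '[{"offset":[0.07,-0.04,0.5],"angular":[0,0,0.04],"gripper":0.55},{"offset":[0,0,0.8],"angular":[0,0,0],"gripper":0.55},{"offset":[0,0,0.6],"angular":[0,0,0],"gripper":0.55},{"offset":[0,0,0.3],"angular":[0,0,0],"gripper":0.55},{"offset":[0,0,0.1],"angular":[0,0,0],"gripper":0.55},{"offset":[0,0,0],"angular":[0,0,0],"gripper":0.55},{"offset":[0,0,0],"angular":[0,0,0],"gripper":0.55},{"offset":[0,0,0],"angular":[0,0,0],"gripper":0.55}]' 30
python3 - <<'E'
from h import *
rel(.6239,-.0835,.091,22.04)
E
```

```text
clock: 20.28
tool_pos: [0.6256, -0.0853, 0.1378]
orientation: [0.0, 0.982, 0.19, 0.001]
contact_force: [0.6, 0.6, -0.1]
width: 0.0468
grip_force: 0.0
t 20.28 tcp [ 0.6256 -0.0853  0.1378] shift units [-0.04 -0.08  1.56] turn units [ 0.01 -0.03 -0.03] F [ 0.6  0.6 -0.1] w 0.0468
```

```bash
python3 -m crank '[{"offset":[-0.04,-0.05,0.2],"angular":[0,0,0],"gripper":0.55},{"offset":[0,0,0.2],"angular":[0,0,0],"gripper":0.55},{"offset":[0,0,0.2],"angular":[0,0,0],"gripper":0.55},{"offset":[0,0,0.2],"angular":[0,0,0],"gripper":0.55},{"offset":[0,0,0],"angular":[0,0,0],"gripper":0.55},{"offset":[0,0,0],"angular":[0,0,0],"gripper":0.55}]'
python3 -m crank '[{"offset":[0,0,0.2],"angular":[0,0,0],"gripper":0.55},{"offset":[0,0,0.2],"angular":[0,0,0],"gripper":0.55},{"offset":[0,0,0.2],"angular":[0,0,0],"gripper":0.55},{"offset":[0,0,0.1],"angular":[0,0,0],"gripper":0.55},{"offset":[0,0,0],"angular":[0,0,0],"gripper":0.55},{"offset":[0,0,0],"angular":[0,0,0],"gripper":0.55}]'
python3 -m crank '[{"offset":[0,0,0],"angular":[0,0,0],"gripper":0},{"offset":[0,0,0],"angular":[0,0,0],"gripper":0},{"offset":[0,0,0],"angular":[0,0,0],"gripper":0},{"offset":[0,0,0],"angular":[0,0,0],"gripper":0},{"offset":[0,0,0],"angular":[0,0,0],"gripper":0},{"offset":[0,0,0],"angular":[0,0,0],"gripper":0},{"offset":[0,0,0],"angular":[0,0,0],"gripper":0},{"offset":[0,0,0],"angular":[0,0,0],"gripper":0}]' 40
python3 - <<'E'
from h import *
rel(.6239,-.0835,.083,22.04)
E
```

```text
clock: 20.78
tool_pos: [0.6224, -0.0849, 0.1113]
orientation: [-0.0, 0.982, 0.19, -0.001]
contact_force: [0.3, 0.4, -0.3]
width: 0.0467
grip_force: 0.0
clock: 21.28
tool_pos: [0.6227, -0.0847, 0.0908]
orientation: [-0.0, 0.982, 0.19, -0.0]
contact_force: [-0.2, -1.1, 0.3]
width: 0.0469
grip_force: 0.0
clock: 21.95
tool_pos: [0.6231, -0.0843, 0.0916]
orientation: [-0.0, 0.982, 0.19, 0.0]
contact_force: [-1.4, 0.8, 3.7]
width: 0.0251
grip_force: 42.7
t 21.95 tcp [ 0.6231 -0.0843  0.0916] shift units [ 0.03 -0.01  0.29] turn units [-0.   -0.01 -0.03] F [-1.4  0.8  3.7] w 0.0251
```

```bash
python3 -m crank '[{"offset":[0,0,0.08],"angular":[0,0,0],"gripper":0},{"offset":[0,0,0.08],"angular":[0,0,0],"gripper":0},{"offset":[0,0,0.06],"angular":[0,0,0],"gripper":0},{"offset":[0,0,0],"angular":[0,0,0],"gripper":0},{"offset":[0,0,0],"angular":[0,0,0],"gripper":0}]'
python3 -m crank '[{"offset":[0,0,0.03],"angular":[0,0,0],"gripper":0},{"offset":[0,0,0],"angular":[0,0,0],"gripper":0},{"offset":[0,0,0],"angular":[0,0,0],"gripper":0}]'
python3 -m crank '[{"offset":[0,0,0.03],"angular":[0,0,0],"gripper":0},{"offset":[0,0,0],"angular":[0,0,0],"gripper":0},{"offset":[0,0,0],"angular":[0,0,0],"gripper":0}]'
```

```text
clock: 22.37
tool_pos: [0.6232, -0.0846, 0.0852]
orientation: [0.0, 0.982, 0.19, 0.0]
contact_force: [-2.9, 1.3, 7.0]
width: 0.025
grip_force: 43.1
clock: 22.62
tool_pos: [0.6233, -0.0847, 0.0845]
orientation: [0.0, 0.982, 0.19, 0.0]
contact_force: [-1.6, 2.1, 6.7]
width: 0.025
grip_force: 43.2
clock: 22.87
tool_pos: [0.6233, -0.0848, 0.0837]
orientation: [0.0, 0.982, 0.19, 0.001]
contact_force: [-2.6, 0.4, 7.7]
width: 0.0253
grip_force: 43.3
```

```bash
python3 -m crank '[{"offset":[0,0,0.03],"angular":[0,0,0],"gripper":0},{"offset":[0,0,0],"angular":[0,0,0],"gripper":0},{"offset":[0,0,0],"angular":[0,0,0],"gripper":0}]'
python3 -m crank '[{"offset":[0,0,0.03],"angular":[0,0,0],"gripper":0},{"offset":[0,0,0],"angular":[0,0,0],"gripper":0},{"offset":[0,0,0],"angular":[0,0,0],"gripper":0}]'
```

```text
clock: 23.12
tool_pos: [0.6235, -0.0851, 0.0837]
orientation: [0.001, 0.982, 0.19, 0.001]
contact_force: [-3.6, 1.0, 11.1]
width: 0.0255
grip_force: 43.7
clock: 23.37
tool_pos: [0.6236, -0.0853, 0.0836]
orientation: [0.001, 0.982, 0.189, 0.001]
contact_force: [-4.9, 0.7, 14.1]
width: 0.025
grip_force: 44.2
```

```bash
python3 -m crank '[{"offset":[0,-0.05,-0.02],"angular":[0,0,0],"gripper":0},{"offset":[0,-0.1,0],"angular":[0,0,0],"gripper":0},{"offset":[0,-0.1,0],"angular":[0,0,0],"gripper":0},{"offset":[0,-0.1,0],"angular":[0,0,0],"gripper":0},{"offset":[0,-0.1,0],"angular":[0,0,0],"gripper":0},{"offset":[0,-0.1,0],"angular":[0,0,0],"gripper":0},{"offset":[0,-0.05,0],"angular":[0,0,0],"gripper":0},{"offset":[0,0,0],"angular":[0,0,0],"gripper":0}]'
python3 - <<'E'
from h import *
s=telemetry.sense(); y=np.radians(22.04); b=np.array([-np.sin(y),np.cos(y)]); print('travel',(s['tool_pos'][:2]-[.6236,-.0853])@b,'Fy',s['contact_force'][:2]@b, 'Fx',s['contact_force'][:2]@[b[1],-b[0]])
E
```

```text
clock: 24.03
tool_pos: [0.6178, -0.0708, 0.0836]
orientation: [0.003, 0.982, 0.189, 0.002]
contact_force: [-2.6, -2.3, 10.7]
width: 0.0256
grip_force: 43.7
travel 0.01562826803005361 Fy -1.1431995559612735 Fx -3.2816138110206587
```

```bash
cat > f.py <<'E'
from h import *
s=telemetry.sense(); y=np.radians(22.04); b=np.array([-np.sin(y),np.cos(y)]); print('travel',round((s['tool_pos'][:2]-[.6236,-.0853])@b,4),'Fy',round(s['contact_force'][:2]@b,1), 'Fx',round(s['contact_force'][:2]@[b[1],-b[0]],1),'Fz',round(s['contact_force'][2],1))
E
python3 -m crank '[{"offset":[0,-0.05,0],"angular":[0,0,0],"gripper":0},{"offset":[0,-0.15,0],"angular":[0,0,0],"gripper":0},{"offset":[0,-0.15,0],"angular":[0,0,0],"gripper":0},{"offset":[0,-0.15,0],"angular":[0,0,0],"gripper":0},{"offset":[0,-0.05,0],"angular":[0,0,0],"gripper":0},{"offset":[0,0,0],"angular":[0,0,0],"gripper":0}]'; python3 f.py
python3 -m crank '[{"offset":[0,-0.1,0],"angular":[0,0,0],"gripper":0},{"offset":[0,-0.15,0],"angular":[0,0,0],"gripper":0},{"offset":[0,-0.15,0],"angular":[0,0,0],"gripper":0},{"offset":[0,-0.15,0],"angular":[0,0,0],"gripper":0},{"offset":[0,-0.1,0],"angular":[0,0,0],"gripper":0},{"offset":[0,0,0],"angular":[0,0,0],"gripper":0}]'; python3 f.py
python3 -m crank '[{"offset":[0,-0.1,0],"angular":[0,0,0],"gripper":0},{"offset":[0,-0.15,0],"angular":[0,0,0],"gripper":0},{"offset":[0,-0.15,0],"angular":[0,0,0],"gripper":0},{"offset":[0,-0.15,0],"angular":[0,0,0],"gripper":0},{"offset":[0,-0.1,0],"angular":[0,0,0],"gripper":0},{"offset":[0,0,0],"angular":[0,0,0],"gripper":0}]'; python3 f.py
```

```text
clock: 24.53
tool_pos: [0.6115, -0.0551, 0.0837]
orientation: [0.002, 0.982, 0.189, 0.001]
contact_force: [-1.6, -1.5, 10.6]
width: 0.0253
grip_force: 43.7
travel 0.0325 Fy -0.8 Fx -2.0 Fz 10.6
clock: 25.03
tool_pos: [0.6042, -0.0368, 0.0836]
orientation: [0.002, 0.982, 0.189, 0.001]
contact_force: [-2.0, -1.9, 11.8]
width: 0.0251
grip_force: 43.7
travel 0.0523 Fy -1.0 Fx -2.6 Fz 11.8
clock: 25.53
tool_pos: [0.5969, -0.0186, 0.0836]
orientation: [0.002, 0.982, 0.189, 0.001]
contact_force: [-2.1, -1.0, 11.4]
width: 0.0254
grip_force: 43.8
travel 0.0719 Fy -0.2 Fx -2.3 Fz 11.4
```

```bash
python3 -m crank '[{"offset":[0,-0.1,0],"angular":[0,0,0],"gripper":0},{"offset":[0,-0.15,0],"angular":[0,0,0],"gripper":0},{"offset":[0,-0.15,0],"angular":[0,0,0],"gripper":0},{"offset":[0,-0.1,0],"angular":[0,0,0],"gripper":0},{"offset":[0,0,0],"angular":[0,0,0],"gripper":0}]'; python3 f.py
python3 -m crank '[{"offset":[0,-0.06,0],"angular":[0,0,0],"gripper":0},{"offset":[0,-0.06,0],"angular":[0,0,0],"gripper":0},{"offset":[0,0,0],"angular":[0,0,0],"gripper":0},{"offset":[0,0,0],"angular":[0,0,0],"gripper":0}]'; python3 f.py
python3 -m crank '[{"offset":[0,-0.06,0],"angular":[0,0,0],"gripper":0},{"offset":[0,-0.06,0],"angular":[0,0,0],"gripper":0},{"offset":[0,0,0],"angular":[0,0,0],"gripper":0},{"offset":[0,0,0],"angular":[0,0,0],"gripper":0}]'; python3 f.py
python3 -m crank '[{"offset":[0,-0.06,0],"angular":[0,0,0],"gripper":0},{"offset":[0,-0.06,0],"angular":[0,0,0],"gripper":0},{"offset":[0,0,0],"angular":[0,0,0],"gripper":0},{"offset":[0,0,0],"angular":[0,0,0],"gripper":0}]'; python3 f.py
```

```text
clock: 25.95
tool_pos: [0.5913, -0.0046, 0.0836]
orientation: [0.002, 0.982, 0.189, 0.001]
contact_force: [-3.1, -0.5, 12.0]
width: 0.0252
grip_force: 44.0
travel 0.087 Fy 0.7 Fx -3.1 Fz 12.0
clock: 26.28
tool_pos: [0.5902, -0.0019, 0.0836]
orientation: [0.002, 0.982, 0.189, 0.001]
contact_force: [-2.7, -2.4, 11.9]
width: 0.0252
grip_force: 43.9
travel 0.0898 Fy -1.2 Fx -3.4 Fz 11.9
clock: 26.62
tool_pos: [0.5889, 0.0014, 0.0836]
orientation: [0.002, 0.982, 0.189, 0.001]
contact_force: [-2.6, -1.7, 11.5]
width: 0.0254
grip_force: 43.9
travel 0.0934 Fy -0.6 Fx -3.1 Fz 11.5
clock: 26.95
tool_pos: [0.5875, 0.0048, 0.0836]
orientation: [0.002, 0.982, 0.189, 0.001]
contact_force: [-1.8, -2.5, 12.3]
width: 0.025
grip_force: 43.9
travel 0.097 Fy -1.6 Fx -2.6 Fz 12.3
```

```bash
echo "import sys; sys.exit(int(s['contact_force'][:2]@b<-4.5))" >> f.py
python3 -m crank '[{"offset":[0,-0.06,0],"angular":[0,0,0],"gripper":0},{"offset":[0,0,0],"angular":[0,0,0],"gripper":0},{"offset":[0,0,0],"angular":[0,0,0],"gripper":0}]' >/dev/null; python3 f.py && 
python3 -m crank '[{"offset":[0,-0.06,0],"angular":[0,0,0],"gripper":0},{"offset":[0,0,0],"angular":[0,0,0],"gripper":0},{"offset":[0,0,0],"angular":[0,0,0],"gripper":0}]' >/dev/null && python3 f.py && 
python3 -m crank '[{"offset":[0,-0.06,0],"angular":[0,0,0],"gripper":0},{"offset":[0,0,0],"angular":[0,0,0],"gripper":0},{"offset":[0,0,0],"angular":[0,0,0],"gripper":0}]' >/dev/null && python3 f.py && 
python3 -m crank '[{"offset":[0,-0.06,0],"angular":[0,0,0],"gripper":0},{"offset":[0,0,0],"angular":[0,0,0],"gripper":0},{"offset":[0,0,0],"angular":[0,0,0],"gripper":0}]' >/dev/null && python3 f.py && 
python3 -m crank '[{"offset":[0,-0.06,0],"angular":[0,0,0],"gripper":0},{"offset":[0,0,0],"angular":[0,0,0],"gripper":0},{"offset":[0,0,0],"angular":[0,0,0],"gripper":0}]' >/dev/null && python3 f.py && 
python3 -m crank '[{"offset":[0,-0.06,0],"angular":[0,0,0],"gripper":0},{"offset":[0,0,0],"angular":[0,0,0],"gripper":0},{"offset":[0,0,0],"angular":[0,0,0],"gripper":0}]' >/dev/null && python3 f.py && 
python3 -m crank '[{"offset":[0,-0.06,0],"angular":[0,0,0],"gripper":0},{"offset":[0,0,0],"angular":[0,0,0],"gripper":0},{"offset":[0,0,0],"angular":[0,0,0],"gripper":0}]' >/dev/null && python3 f.py && 
python3 -m crank '[{"offset":[0,-0.06,0],"angular":[0,0,0],"gripper":0},{"offset":[0,0,0],"angular":[0,0,0],"gripper":0},{"offset":[0,0,0],"angular":[0,0,0],"gripper":0}]' >/dev/null && python3 f.py
```

```text
travel 0.0987 Fy -1.3 Fx -3.5 Fz 11.9
travel 0.1005 Fy -2.2 Fx -3.0 Fz 11.7
travel 0.1023 Fy -2.0 Fx -3.0 Fz 11.7
travel 0.1041 Fy -1.0 Fx -3.0 Fz 11.4
travel 0.106 Fy -2.3 Fx -3.1 Fz 12.5
travel 0.1078 Fy -0.9 Fx -4.1 Fz 12.3
travel 0.1096 Fy -0.8 Fx -3.0 Fz 11.5
travel 0.1114 Fy -1.4 Fx -3.6 Fz 12.6
```

```bash

python3 -m crank '[{"offset":[0,-0.06,0],"angular":[0,0,0],"gripper":0},{"offset":[0,0,0],"angular":[0,0,0],"gripper":0},{"offset":[0,0,0],"angular":[0,0,0],"gripper":0}]' >/dev/null; python3 f.py && 
python3 -m crank '[{"offset":[0,-0.06,0],"angular":[0,0,0],"gripper":0},{"offset":[0,0,0],"angular":[0,0,0],"gripper":0},{"offset":[0,0,0],"angular":[0,0,0],"gripper":0}]' >/dev/null && python3 f.py && 
python3 -m crank '[{"offset":[0,-0.06,0],"angular":[0,0,0],"gripper":0},{"offset":[0,0,0],"angular":[0,0,0],"gripper":0},{"offset":[0,0,0],"angular":[0,0,0],"gripper":0}]' >/dev/null && python3 f.py && 
python3 -m crank '[{"offset":[0,-0.06,0],"angular":[0,0,0],"gripper":0},{"offset":[0,0,0],"angular":[0,0,0],"gripper":0},{"offset":[0,0,0],"angular":[0,0,0],"gripper":0}]' >/dev/null && python3 f.py && 
python3 -m crank '[{"offset":[0,-0.06,0],"angular":[0,0,0],"gripper":0},{"offset":[0,0,0],"angular":[0,0,0],"gripper":0},{"offset":[0,0,0],"angular":[0,0,0],"gripper":0}]' >/dev/null && python3 f.py && 
python3 -m crank '[{"offset":[0,-0.06,0],"angular":[0,0,0],"gripper":0},{"offset":[0,0,0],"angular":[0,0,0],"gripper":0},{"offset":[0,0,0],"angular":[0,0,0],"gripper":0}]' >/dev/null && python3 f.py && 
python3 -m crank '[{"offset":[0,-0.06,0],"angular":[0,0,0],"gripper":0},{"offset":[0,0,0],"angular":[0,0,0],"gripper":0},{"offset":[0,0,0],"angular":[0,0,0],"gripper":0}]' >/dev/null && python3 f.py && 
python3 -m crank '[{"offset":[0,-0.06,0],"angular":[0,0,0],"gripper":0},{"offset":[0,0,0],"angular":[0,0,0],"gripper":0},{"offset":[0,0,0],"angular":[0,0,0],"gripper":0}]' >/dev/null && python3 f.py && 
python3 -m crank '[{"offset":[0,-0.06,0],"angular":[0,0,0],"gripper":0},{"offset":[0,0,0],"angular":[0,0,0],"gripper":0},{"offset":[0,0,0],"angular":[0,0,0],"gripper":0}]' >/dev/null && python3 f.py && 
python3 -m crank '[{"offset":[0,-0.06,0],"angular":[0,0,0],"gripper":0},{"offset":[0,0,0],"angular":[0,0,0],"gripper":0},{"offset":[0,0,0],"angular":[0,0,0],"gripper":0}]' >/dev/null && python3 f.py
```

```text
travel 0.1132 Fy -1.5 Fx -3.6 Fz 12.6
travel 0.115 Fy -1.5 Fx -3.3 Fz 11.5
travel 0.1168 Fy -1.1 Fx -2.9 Fz 12.8
travel 0.1186 Fy -1.6 Fx -3.3 Fz 11.5
travel 0.1204 Fy -1.6 Fx -3.6 Fz 12.3
travel 0.1222 Fy -2.5 Fx -3.6 Fz 13.3
travel 0.1241 Fy -1.8 Fx -1.7 Fz 12.5
travel 0.1258 Fy -0.7 Fx -3.6 Fz 12.1
travel 0.1276 Fy -1.9 Fx -3.7 Fz 12.1
travel 0.1295 Fy -0.4 Fx -3.7 Fz 13.1
```

```bash

python3 -m crank '[{"offset":[0,-0.06,0],"angular":[0,0,0],"gripper":0},{"offset":[0,0,0],"angular":[0,0,0],"gripper":0},{"offset":[0,0,0],"angular":[0,0,0],"gripper":0}]' >/dev/null; python3 f.py && 
python3 -m crank '[{"offset":[0,-0.06,0],"angular":[0,0,0],"gripper":0},{"offset":[0,0,0],"angular":[0,0,0],"gripper":0},{"offset":[0,0,0],"angular":[0,0,0],"gripper":0}]' >/dev/null && python3 f.py && 
python3 -m crank '[{"offset":[0,-0.06,0],"angular":[0,0,0],"gripper":0},{"offset":[0,0,0],"angular":[0,0,0],"gripper":0},{"offset":[0,0,0],"angular":[0,0,0],"gripper":0}]' >/dev/null && python3 f.py && 
python3 -m crank '[{"offset":[0,-0.06,0],"angular":[0,0,0],"gripper":0},{"offset":[0,0,0],"angular":[0,0,0],"gripper":0},{"offset":[0,0,0],"angular":[0,0,0],"gripper":0}]' >/dev/null && python3 f.py && 
python3 -m crank '[{"offset":[0,-0.06,0],"angular":[0,0,0],"gripper":0},{"offset":[0,0,0],"angular":[0,0,0],"gripper":0},{"offset":[0,0,0],"angular":[0,0,0],"gripper":0}]' >/dev/null && python3 f.py && 
python3 -m crank '[{"offset":[0,-0.06,0],"angular":[0,0,0],"gripper":0},{"offset":[0,0,0],"angular":[0,0,0],"gripper":0},{"offset":[0,0,0],"angular":[0,0,0],"gripper":0}]' >/dev/null && python3 f.py && 
python3 -m crank '[{"offset":[0,-0.06,0],"angular":[0,0,0],"gripper":0},{"offset":[0,0,0],"angular":[0,0,0],"gripper":0},{"offset":[0,0,0],"angular":[0,0,0],"gripper":0}]' >/dev/null && python3 f.py && 
python3 -m crank '[{"offset":[0,-0.06,0],"angular":[0,0,0],"gripper":0},{"offset":[0,0,0],"angular":[0,0,0],"gripper":0},{"offset":[0,0,0],"angular":[0,0,0],"gripper":0}]' >/dev/null && python3 f.py
```

```text
travel 0.1313 Fy -2.1 Fx -3.7 Fz 11.9
travel 0.1331 Fy -2.1 Fx -4.0 Fz 12.9
travel 0.1346 Fy -1.7 Fx -3.0 Fz 11.7
travel 0.1347 Fy -4.6 Fx -2.5 Fz 11.7
```

```bash

python3 -m crank '[{"offset":[0,-0.04,0],"angular":[0,0,0],"gripper":0},{"offset":[0,0,0],"angular":[0,0,0],"gripper":0},{"offset":[0,0,0],"angular":[0,0,0],"gripper":0}]' >/dev/null; python3 f.py
```

```text
travel 0.1347 Fy -5.3 Fx -2.5 Fz 10.8
```

The stop is firm: travel stays at 134.7 mm while the force rises. I'll ease the knob up while holding it there.

```bash

python3 -m crank '[{"offset":[0,0,-0.06],"angular":[0,0,0],"gripper":0},{"offset":[0,0,-0.06],"angular":[0,0,0],"gripper":0},{"offset":[0,0,-0.06],"angular":[0,0,0],"gripper":0},{"offset":[0,0,-0.06],"angular":[0,0,0],"gripper":0},{"offset":[0,0,0],"angular":[0,0,0],"gripper":0},{"offset":[0,0,0],"angular":[0,0,0],"gripper":0}]'; python3 f.py
python3 -m crank '[{"offset":[0,0,-0.04],"angular":[0,0,0],"gripper":0},{"offset":[0,0,0],"angular":[0,0,0],"gripper":0},{"offset":[0,0,0],"angular":[0,0,0],"gripper":0}]'; python3 f.py
```

```text
clock: 33.2
tool_pos: [0.5735, 0.0397, 0.0891]
orientation: [0.004, 0.982, 0.188, 0.002]
contact_force: [2.0, -5.6, 3.9]
width: 0.0256
grip_force: 42.6
travel 0.1347 Fy -5.9 Fx -0.2 Fz 3.9
clock: 33.45
tool_pos: [0.5735, 0.0398, 0.09]
orientation: [0.004, 0.982, 0.188, 0.002]
contact_force: [3.4, -5.4, 1.4]
width: 0.0254
grip_force: 42.5
travel 0.1347 Fy -6.3 Fx 1.1 Fz 1.4
```

```bash

python3 -m crank '[{"offset":[0,0,0],"angular":[0,0,0],"gripper":0.55},{"offset":[0,0,0],"angular":[0,0,0],"gripper":0.55},{"offset":[0,0,0],"angular":[0,0,0],"gripper":0.55},{"offset":[0,0,0],"angular":[0,0,0],"gripper":0.55},{"offset":[0,0,0],"angular":[0,0,0],"gripper":0.55},{"offset":[0,0,0],"angular":[0,0,0],"gripper":0.55}]'; python3 f.py
python3 -m crank '[{"offset":[0,0,-0.2],"angular":[0,0,0],"gripper":0.55},{"offset":[0,0,-0.4],"angular":[0,0,0],"gripper":0.55},{"offset":[0,0,-0.8],"angular":[0,0,0],"gripper":0.55},{"offset":[0,0,-1],"angular":[0,0,0],"gripper":0.55},{"offset":[0,0,-1],"angular":[0,0,0],"gripper":1},{"offset":[0,0,-0.4],"angular":[0,0,0],"gripper":1},{"offset":[0,0,0],"angular":[0,0,0],"gripper":1},{"offset":[0,0,0],"angular":[0,0,0],"gripper":1}]'
python3 - <<'E'
from h import *
snap('wrist','w5'); im,d=get_image('side'); snap('side','s5')
s=cv2.imread('pics/s5.png')[170:400,130:430]; w=cv2.imread('pics/w5.png')
o=np.zeros((480,800,3),np.uint8); o[:306,:400]=cv2.resize(w[:400],(400,306)) if 0 else cv2.resize(w,(400,306)); o[:306,400:]=cv2.resize(s,(400,306)); cv2.imwrite('pics/end.png',o[:306])
rel(.5735,.0398,.2,22)
E
```

```text
clock: 33.95
tool_pos: [0.5705, 0.0456, 0.0898]
orientation: [-0.0, 0.982, 0.19, -0.0]
contact_force: [0.2, 0.9, -0.2]
width: 0.0469
grip_force: 0.0
travel 0.1413 Fy 0.7 Fx 0.5 Fz -0.2
clock: 34.62
tool_pos: [0.5713, 0.0456, 0.2056]
orientation: [0.0, 0.982, 0.19, 0.001]
contact_force: [-0.1, -0.2, -0.5]
width: 0.0856
grip_force: 0.0
t 34.77 tcp [0.5697 0.0449 0.2026] shift units [0.05 0.2  0.09] turn units [-0.01  0.04 -0.03] F [-0.6  0.1  0.4] w 0.0855
```

View pics/end.png

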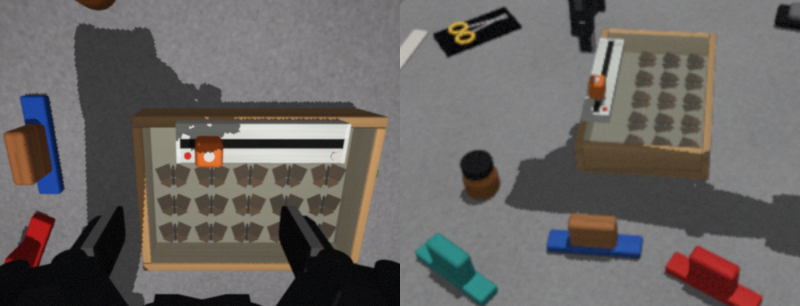

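The wrist view (left) shows the knob next to the red dot at (208,152) and the glass clear. The side view (right) shows the scraper standing on its foot near (595,235). I'll check the knob's height and position from the wrist depth.

```bash
python3 - <<'E'
from h import *
c=np.array([.5262,-.0409]); y=np.radians(22.04); Rm=np.array([[np.cos(y),-np.sin(y)],[np.sin(y),np.cos(y)]])
a=np.load('pics/w5.npz'); im=a['im']; hsv=cv2.cvtColor(im,cv2.COLOR_BGR2HSV)
m=cv2.inRange(hsv,(3,190,120),(14,255,255)); m[:200]=0; m[280:]=0; m[:,:280]=0;m[:,370:]=0
P=np.array([world('w5',u,v) for v,u in np.argwhere(m)]); z=P[:,2]
top=P[z>np.percentile(z,50)]; print('z pct',np.percentile(z,[50,75,90]).round(4),'top case xy',(1000*Rm.T@(top.mean(0)[:2]-c)).round(1))
for n,u,v in[('housing',450,212),('housing',500,245),('glass',400,262)]: print(n,world('w5',u,v)[2].round(4))
for n,u,v,t in[('c-100,140',145*1.6,268*1.567,'-100,140'),('c100,140',133*1.6,113*1.567,''),('c100,-140',386*1.6,121*1.567,'')]: print(n,(1000*Rm.T@(world('w5',u,v,.06)[:2]-c)).round(1))
E
```

```text
z pct [0.1166 0.117  0.1174] top case xy [73.7 55.8]
housing 0.0763
housing 0.0758
glass 0.0595
c-100,140 [-92.9 136.8]
c100,140 [105.3 136.1]
c100,-140 [  95.8 -137.4]
```

```bash
python3 -c "
from bench import bot; print(bot.sign_off())"
```

```text
the job is handed in; nothing more can be done
None
```

I handed the job in: the four chips are off the glass, the scraper stands on its foot on the bench, and the lock knob has sprung up at its end stop (about 134 mm of travel), though `sign_off()` returned no verdict.

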